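# Work the tight stop block out of the carton nest and hold it clear

## Task

The tall stop block is jammed between the spring plungers of its pocket in the carton nest: take it by its top, rock it with the gripper (tilting a few degrees to either side, along the nest's long direction) until it walks up out of the pocket, and finish holding it there in the gripper, upright and still, just clear above its own pocket (the foot a centimetre or two over the mouth) so that the pocket can be blown clean. A straight pull would only lift the nest, and the nest must stay down flat on the bench and in its place, with the short stop left seated. Leave the carton, tape roll and box cutter beside it alone.

Things in the scene. Friction and masses are not known exactly. Their poses are not given: they have to be found in the camera images.
- nest: carton nest, 1.9 kg, loose: bare aluminium plate 190 (x) x 260 (y) mm on rubber feet, top 16 mm over the bench. Origin: under its middle, at bench height; +x to the back fence (top 72 mm high, inner face at x = 83 mm), y its long direction, z up; end fence at y = -123 mm (top 56). At x = -38, y = +-60 mm: two dark pocket blocks 50 x 82 mm, tops 38 mm high, each with one stop; which has the tall one varies
- pocket_a (a point): centre of the mouth of the pocket at nest y = +60 mm, axes as nest. Opening 26.4 (x) x 46 (y) mm, 22 mm deep. At each y end a sprung round nose, 6 mm below the mouth, presses the stop with 20 N (12 N friction a side; straight pull 24 N, more than lifts the nest). The stop can rock about 0.15 rad each way about nest x; it comes off the noses 11 to 16 mm up and leaves the pocket 22 mm up
- pocket_b (a point): the same for the pocket at y = -60 mm of the nest
- tall_stop_center (a point): centre (half-way up) of the tall stop: black plastic block 24 (x) x 40 (y) x 100 mm (z), 0.135 kg, upright in its pocket, upper 78 mm showing, foot (lower y edges rounded 5 mm) on the plate; axes as the nest's at the start, z up along the block. Grip its x faces (24 mm apart) near the top; the gripper has to tilt with it as it rocks
- tall_stop_foot (a point): centre of the underside of the tall stop, 50 mm below its centre
- short_stop_center (a point): centre of the short stop: the same block but 56 mm high, top 72 mm over the bench, held the same way in the other pocket; stays there
- carton_next: blue and white carton 61 x 90 x 46 mm, loose on the bench beside the nest; origin under its middle; leave alone
- tape: roll of brown packing tape lying flat, 116 mm across, 48 mm high; origin under its middle; leave alone
- cutter: yellow box cutter 26 x 166 x 20 mm lying on the bench; origin under its middle; leave alone
Not all that is in view belongs to the job. What is shaped like the part that bears tall_stop_center but purple is not meant.

How it is judged:
By the outcome, as a careful person would: the job done as asked, in the order asked, and still so for the second after the job is handed in, while the arm keeps its last pose, push and grip.
It also fails if it takes over 35 s, if anything falls off the work surface, if the arm or the gripper's body presses on something with over 40 N, if the wrist force passes 120 N, or if a joint passes its speed limit or range.

## Robot

A 7-joint arm with a two-finger parallel gripper is mounted at the origin on the work surface; the furniture and walls round the work are solid. World frame = base frame: x ahead of the robot, y to its left, z up, the work surface at z = 0. Lengths are in m, angles in rad, forces in N, time in s.
With the tool pointing down it reaches from about 0.4 to 0.85 m from the base axis. Payload 4.5 kg.
Tool frame: the origin (TCP) lies midway between the tips of the shut fingers; the grasp point (between the pads) lies 19 mm behind it; z points along the fingers, y is the line along which they close (so a half turn about z gives the same grasp; the last joint's range is limited). The gripper opens to 88 mm and grips with 3 to 60 N. Pads are 18 mm wide; open, the fingers measure 123 mm over their backs; the gripper's body (75 mm by 187 mm) begins 45 mm behind the grasp point.
Start: joints at [-1.309, 0.689, -0.195, 1.565, 0.157, 0.902, -0.215], TCP at [0.141, 0.609, 0.239] pointing down, gripper open.
Joint ranges: [-3.01, 3.01], [-0.46, 2.08], [-1.47, 1.51], [0.13, 2.56], [-1, 4.14], [0.04, 2.09], [-2.66, 2.66]. Speed limits (rad/s): [2.57, 2.57, 3.14, 3.14, 3.14, 3.14, 3.14].

## Interface

Orientations are given as a unit quaternion [x, y, z, w].
In Python, from plant import r gives the robot as it stands.
- The arm moves only by the tool carry_out, never from a script. Its argument "plan" is a list of rows, each an object with "rot": the turn, a rotation vector about the tool's x, y, z in rad, a list of three; "xyz": the shift along the tool's x, y, z in m, a list of three; "grip": the closure in counts, from 0 (fully open) to 255 (shut). In form: [{"rot": [wx, wy, wz], "xyz": [dx, dy, dz], "grip": grip}, ...]. A call has 1 to 8 rows; each row is the pose to reach, as a shift and turn from the pose commanded when the call began, along the tool's axes at that moment; what a row does not reach only later rows make up. A row lasts 1/12 s, in which the tool goes at most 41.7 mm and 7.16 degrees, less where a joint would pass 70% of its speed; a pose out of reach is approached as far as the arm can. A call with a gripper value outside its range is refused whole. The fingers move at their own pace and stop on an object; "squeeze" is the grip in N (left out, the last holds). Time passes only in rows, so rows that repeat a pose let the fingers close. It gives the time, the measured TCP pose, the force, the opening and the grip force at its end, in the units of the state.
- r.get_state(): the state, without advancing time (a new reading comes with each control period).
- r.snapshot(name): name is "side" or "top"; returns the picture (480x640x3 uint8, red, green, blue); there is no depth.
- r.camera_params(name): a dict with "fx", "fy", "cx", "cy" (pixels), "position" and "attitude" of the camera in the world. Camera axes: x right, y down, z forward; pixel columns grow to the right and rows downward; lengths in m; the calibration is good to about 2 mm. A picture is of the moment at which its call begins. camera_params takes no time and is no camera call.
- r.finish_job(): hands the job in; it is judged then, once.
The state is a dict: "clock": time; "q": joint angles; "qd": joint speeds; "joint_torque": joint torques, N m; "tool_pos": TCP position; "eef_rot": TCP orientation; "contact_force": force on the tool from outside, world axes, zero at the start; "moment": the same for the moment, N m; "opening": opening from 0.0 (shut) to 1.0 (fully open); "finger_force": force on a finger pad.
Only numpy, scipy, OpenCV 4.12 (cv2) and the standard library are available. Lean on these libraries where they do the work, as an engineer would, in place of code of your own. Each camera call takes 0.05 s, during which the arm holds its last target. There are 200 camera calls.

## Working session

There is one attempt and no reset: what is moved stays moved. The work goes in short steps, Python scripts to look and compute and a tool call to move; the robot and the scene stay as the last step left them, time stands still between calls to the robot, and variables do not carry over. Pictures are saved under pics/ and viewed, at most 11 in all, crops included, and the job is handed in when it is done.

Besides the shell and the picture viewer there is one more tool, called after "Call:" as name([rows], argument=value, ...), one row to a line, values as JSON. carry_out: Moves the arm, as the interface text tells. Its arguments: {"type":"object","properties":{"plan":{"type":"array"},"squeeze":{"type":"number"}},"required":["plan"]}

```bash
mkdir -p pics; ls
python3 - <<'E'
from plant import r
import cv2
for n in("side","top"):
    cv2.imwrite(f"pics/{n}0.png",r.snapshot(n)[:,:,::-1]); print(r.camera_params(n))
s=r.get_state(); print({k:s[k] for k in("clock","tool_pos","eef_rot","contact_force","opening")})
E
```

```text
pics
{'fx': 547.7299890410416, 'fy': 547.7299890410416, 'cx': 315.82637225519727, 'cy': 236.4463030351151, 'position': array([ 0.08203318, -0.71321626,  0.61941461]), 'attitude': array([ 0.83641447, -0.21031684,  0.10841578, -0.49439224])}
{'fx': 565.7737715323992, 'fy': 565.7737715323992, 'cx': 335.68731253806646, 'cy': 231.57350122889036, 'position': array([0.36052175, 0.15478561, 1.00053754]), 'attitude': array([ 0.71041635, -0.69898614,  0.0593489 , -0.05661001])}
{'clock': 0.1, 'tool_pos': array([0.14104523, 0.60830932, 0.23800292]), 'eef_rot': array([ 1.13588145e-01,  9.93527593e-01, -8.09112729e-04, -3.68004770e-05]), 'contact_force': array([0.87912331, 0.16391931, 0.85114181]), 'opening': 1.000837016219103}
```

View pics/side0.png

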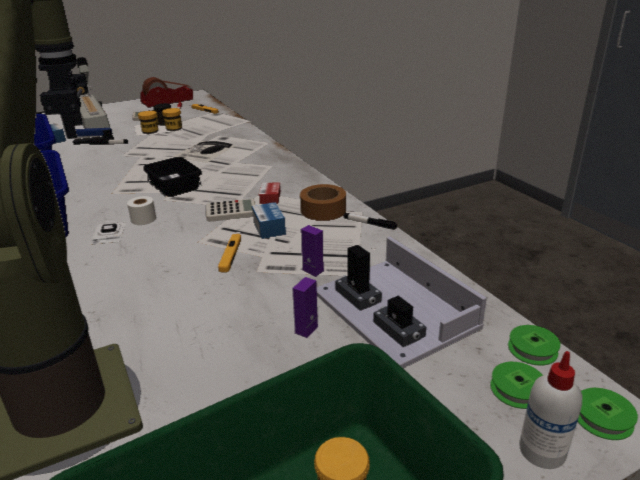

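View pics/top0.png

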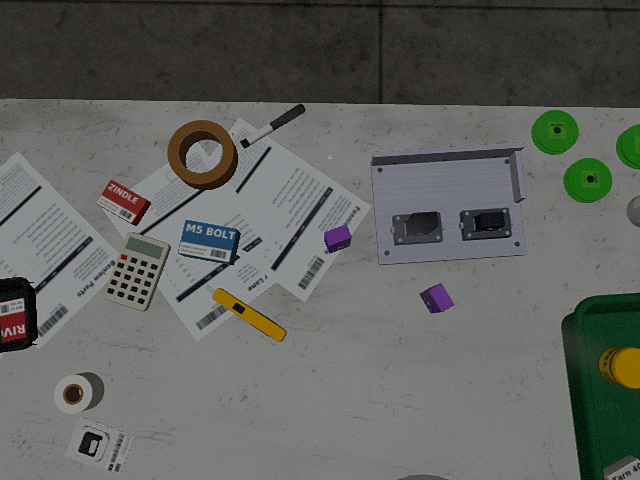

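The top view shows the nest at about (372–525, 145–265) with its end fence on the right. The tall stop is in the left pocket (pocket_a, ~415,225), and in the side view it is at (358,265). The two purple decoys are at (338,237) and (437,297) in the top view.

```bash
cat > h.py <<'E'
import numpy as np,cv2
from scipy.spatial.transform import Rotation as R
from plant import r
def ray(n,uv):
    c=r.camera_params(n); d=R.from_quat(c["attitude"]).apply([(uv[0]-c["cx"])/c["fx"],(uv[1]-c["cy"])/c["fy"],1]); return np.array(c["position"]),d
def onz(n,uv,z):
    p,d=ray(n,uv); return p+d*(z-p[2])/d[2]
def proj(n,P):
    c=r.camera_params(n); q=R.from_quat(c["attitude"]).inv().apply(np.asarray(P)-c["position"])
    return np.array([c["fx"]*q[0]/q[2]+c["cx"],c["fy"]*q[1]/q[2]+c["cy"]])
E
python3 - <<'E'
from h import *
im=cv2.imread("pics/top0.png"); a=im[130:320,320:540]
a=cv2.convertScaleAbs(cv2.resize(a,None,fx=3.6,fy=3.1,interpolation=cv2.INTER_CUBIC),alpha=1.8); 
t=cv2.imread("pics/side0.png")[220:370,290:500]
a=cv2.resize(im[130:320,320:540],(792,684//1),interpolation=cv2.INTER_CUBIC)[:600]
cv2.imwrite("pics/c1.png",cv2.convertScaleAbs(a,alpha=1.8))
cv2.imwrite("pics/c2.png",cv2.convertScaleAbs(cv2.resize(t,None,fx=3.8,fy=3.8,interpolation=cv2.INTER_CUBIC),alpha=1.8))
hsv=cv2.cvtColor(im,cv2.COLOR_BGR2HSV)
m=cv2.inRange(hsv,(125,80,30),(160,255,255))
for c in cv2.findContours(m,0,2)[0]:
    if cv2.contourArea(c)>50:
        b=cv2.minAreaRect(c); print(b,onz("top",b[0],.09))
# plate: bright lavender mask
print(hsv[200,460],hsv[250,450],hsv[280,400])
E
```

```text
((436.5569763183594, 298.8834228515625), (26.993087768554688, 24.25778579711914), 59.74356460571289) [ 0.40484564 -0.0107778   0.09      ]
((337.365966796875, 238.5515594482422), (21.68233299255371, 26.420856475830078), 68.96248626708984) [0.49992352 0.14953175 0.09      ]
[112  30 129] [123  23 124] [105   8 123]
```

View pics/c1.png

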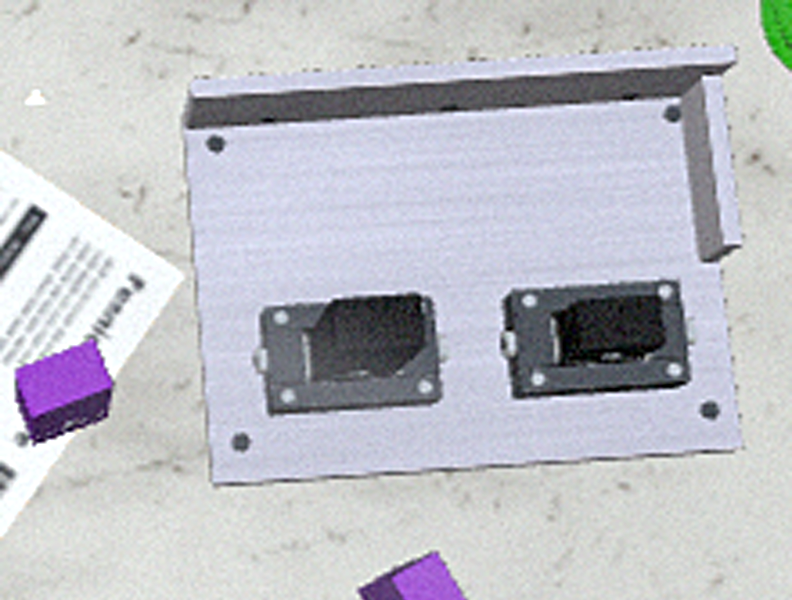

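View pics/c2.png

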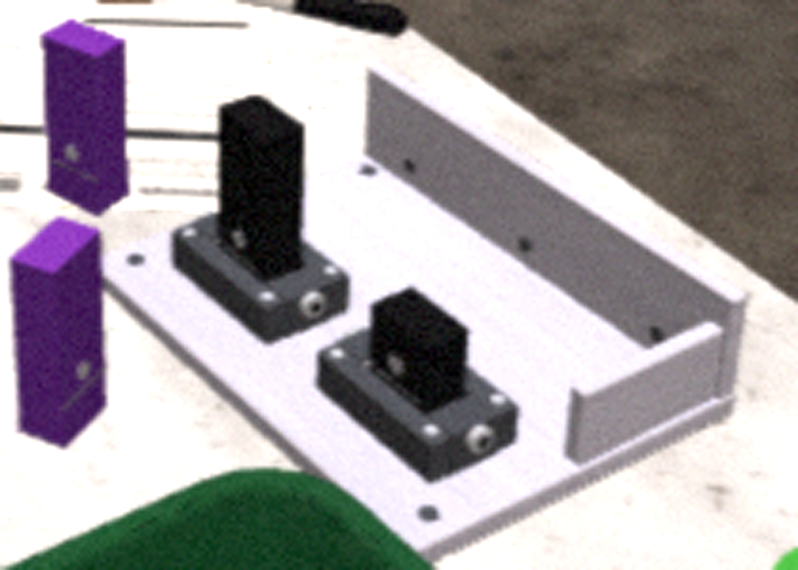

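The crop shows the plate's front corners at (213,484) and (742,448). Pocket screws in a are (281,318), (288,396) and (425,387). In b they are (529,300), (538,380), (683,369) and (666,291). The tall stop's top is in pocket_a and can be seen leaning away by perspective.

Run:
```python
from h import *
f=lambda u,v,z: onz("top",(320+(u+.5)/3.6-.5,130+(v+.5)/3.6-.5),z)
fl,fr=f(213,484,.016),f(742,448,.016)
a=(f(281,318,.038)+f(425,387,.038))/2
b=(f(529,300,.038)+f(683,369,.038)+f(538,380,.038)+f(666,291,.038))/4
y=a-b;print("a",a,"b",b,np.linalg.norm(y),"yaw",np.arctan2(-y[0],y[1]))
y2=fl-fr;yaw2=np.arctan2(-y2[0],y2[1]);print(fl,fr,np.linalg.norm(y2),yaw2)
# side check: top corners of tall stop in side crop
g=lambda u,v,z: onz("side",(290+(u+.5)/3.8-.5,220+(v+.5)/3.8-.5),z)
c=[g(*p,.116) for p in((220,104),(255,97),(303,124),(270,138))];print(np.mean(c,0),[x[:2].round(3) for x in c])
ex=np.array([np.cos(yaw2),np.sin(yaw2),0]);ey=np.array([-ex[1],ex[0],0])
print("a from plate",(fl+fr)/2+ex*(95-38)/1e3+ey*.06)
print("short side",np.mean([g(*p,.072) for p in((372,302),(411,290),(467,328),(428,346))],0))
for uv in((68,39),(55,245)): print("purple",g(*uv,.1))
s=r.get_state();T=R.from_quat(s["eef_rot"]);print("tool axes",T.as_matrix().round(3),s["tool_pos"])
```

```text
a [0.5294458  0.01083769 0.038     ] b [ 0.54002668 -0.11012746  0.038     ] 0.12142701799810908 yaw 0.08724842288212599
[0.46731524 0.07598693 0.016     ] [ 0.48916096 -0.18197556  0.016     ] 0.25888585432205674 0.08448408252346619
[0.52745457 0.01052717 0.116     ] [array([0.516, 0.03 ]), array([0.534, 0.027]), array([ 0.54 , -0.006]), array([ 0.52 , -0.009])]
a from plate [0.52997179 0.01160155 0.016     ]
short side [ 0.53650291 -0.10879834  0.072     ]
purple [0.49467298 0.15113387 0.1       ]
purple [ 0.40404018 -0.01715686  0.1       ]
tool axes [[-0.974  0.226 -0.   ]
 [ 0.226  0.974 -0.002]
 [-0.    -0.002 -1.   ]] [0.14104523 0.60830932 0.23800292]
```

Call:
carry_out([
  {"rot": [0, 0, 0.63], "xyz": [-0.256, -0.247, 0], "grip": 0},
  {"rot": [0, 0, 0.63], "xyz": [-0.256, -0.247, 0], "grip": 0},
  {"rot": [0, 0, 0.63], "xyz": [-0.256, -0.247, 0], "grip": 0},
  {"rot": [0, 0, 0.63], "xyz": [-0.256, -0.247, 0], "grip": 0},
  {"rot": [0, 0, 0.63], "xyz": [-0.256, -0.247, 0], "grip": 0},
  {"rot": [0, 0, 0.63], "xyz": [-0.256, -0.247, 0], "grip": 0},
  {"rot": [0, 0, 0.63], "xyz": [-0.256, -0.247, 0], "grip": 0},
  {"rot": [0, 0, 0.63], "xyz": [-0.256, -0.247, 0], "grip": 0},
])

```text
clock: 0.77
tool_pos: [0.323, 0.3274, 0.2386]
eef_rot: [0.416, 0.91, -0.0, 0.0]
contact_force: [1.4, 0.4, 0.8]
opening: 1.005
finger_force: 0.0
```

```bash
cat >> h.py <<'E'
YAW=0.085
def tgt(yaw=YAW,tilt=0.):
    # tool y along nest x, z down; tilt = world rotation about nest x axis
    ex=np.array([np.cos(yaw),np.sin(yaw),0]); z=np.array([0,0,-1.]); M=np.c_[np.cross(ex,z),ex,z]
    return R.from_rotvec(ex*tilt)*R.from_matrix(M)
def go(p,rot):
    s=r.get_state(); T=R.from_quat(s["eef_rot"])
    print("t",round(s["clock"],2),"pos",s["tool_pos"].round(4),"F",np.round(s["contact_force"],1),"M",np.round(s["moment"],2),"open",round(s["opening"],3),"ff",s["finger_force"],"q",np.round(s["q"],2))
    print("rot",(T.inv()*rot).as_rotvec().round(4),"xyz",T.inv().apply(np.asarray(p)-s["tool_pos"]).round(4))
E
python3 - <<'E'
from h import *
go([.5285,.0108,.2],tgt())
E
```

```text
t 0.77 pos [0.323  0.3274 0.2386] F [1.4 0.4 0.8] M [-0.   -0.03 -0.03] open 1.005 ff 0.0 q [-0.85  0.48 -0.06  2.05  0.05  0.62 -0.23]
rot [-2.000e-04  3.000e-04  6.286e-01] xyz [-0.3738 -0.0519  0.0387]
```

Call:
carry_out([
  {"rot": [0, 0, 0.629], "xyz": [-0.374, -0.052, 0.0], "grip": 0},
  {"rot": [0, 0, 0.629], "xyz": [-0.374, -0.052, 0], "grip": 0},
  {"rot": [0, 0, 0.629], "xyz": [-0.374, -0.052, 0], "grip": 0},
  {"rot": [0, 0, 0.629], "xyz": [-0.374, -0.052, 0], "grip": 0},
  {"rot": [0, 0, 0.629], "xyz": [-0.374, -0.052, 0], "grip": 0},
  {"rot": [0, 0, 0.629], "xyz": [-0.374, -0.052, 0], "grip": 0},
  {"rot": [0, 0, 0.629], "xyz": [-0.374, -0.052, 0], "grip": 0},
  {"rot": [0, 0, 0.629], "xyz": [-0.374, -0.052, 0], "grip": 0},
])

```text
clock: 1.43
tool_pos: [0.5043, 0.0476, 0.2385]
eef_rot: [0.677, 0.736, -0.0, -0.0]
contact_force: [0.6, 0.7, 0.0]
opening: 0.999
finger_force: 0.0
```

Run:
```python
from h import *
go([.5285,.0108,.085],tgt())
```

```text
t 1.43 pos [0.5043 0.0476 0.2385] F [0.6 0.7 0. ] M [-0.02  0.03  0.02] open 0.999 ff 0.0 q [-0.24  0.54  0.08  1.93 -0.07  0.68 -0.03]
rot [-0.0006 -0.0001 -0.0008] xyz [-0.0387  0.0211  0.1535]
```

Call:
carry_out([
  {"rot": [0, 0, 0], "xyz": [-0.039, 0.021, 0.03], "grip": 0},
  {"rot": [0, 0, 0], "xyz": [-0.039, 0.021, 0.06], "grip": 0},
  {"rot": [0, 0, 0], "xyz": [-0.039, 0.021, 0.09], "grip": 0},
  {"rot": [0, 0, 0], "xyz": [-0.039, 0.021, 0.09], "grip": 0},
])

```text
clock: 1.77
tool_pos: [0.5245, 0.0111, 0.1438]
eef_rot: [0.677, 0.736, -0.004, -0.003]
contact_force: [-1.0, 1.1, 0.0]
opening: 0.999
finger_force: 0.0
```

Run:
```python
from h import *
go([.5285,.0108,.082],tgt())
a=cv2.resize(r.snapshot("side")[200:350,260:460,::-1],None,fx=3.8,fy=3.8,interpolation=cv2.INTER_CUBIC)
cv2.imwrite("pics/s1.png",cv2.convertScaleAbs(a,alpha=1.8))
```

```text
t 1.77 pos [0.5245 0.0111 0.1438] F [-1.   1.1  0. ] M [-0.03  0.12 -0.01] open 0.999 ff 0.0 q [-0.14  0.71  0.06  1.95 -0.08  0.49  0.05]
rot [-0.0103 -0.     -0.0029] xyz [-0.0006  0.0046  0.0618]
```

View pics/s1.png

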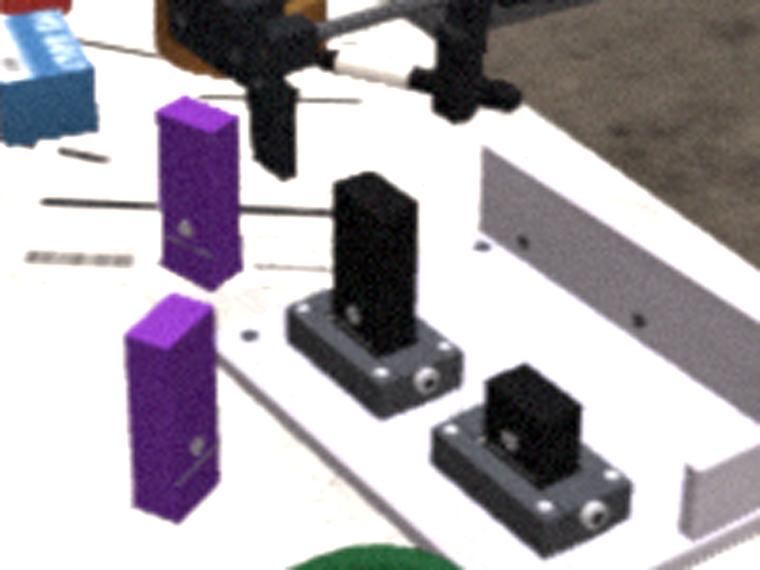

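The fingers straddle the tall stop: its top is at (375,180) in the crop and the open fingers are on either side above it. Next I lower and settle, then close gently.

Call:
carry_out([
  {"rot": [0, 0, 0], "xyz": [0, 0, 0.03], "grip": 0},
  {"rot": [0, 0, 0], "xyz": [0, 0, 0.055], "grip": 0},
  {"rot": [0, 0, 0], "xyz": [0, 0, 0.066], "grip": 120},
  {"rot": [0, 0, 0], "xyz": [0, 0, 0.066], "grip": 150},
  {"rot": [0, 0, 0], "xyz": [0, 0, 0.066], "grip": 160},
  {"rot": [0, 0, 0], "xyz": [0, 0, 0.066], "grip": 160},
], squeeze=3)

```text
clock: 2.32
tool_pos: [0.5291, 0.0127, 0.0844]
eef_rot: [0.677, 0.736, 0.001, 0.001]
contact_force: [-0.2, -0.0, -0.2]
opening: 0.722
finger_force: 0.0
```

Run:
```python
from h import *
go([.5285,.0108,.082],tgt())
a=cv2.resize(r.snapshot("side")[200:350,260:460,::-1],None,fx=3.8,fy=3.8,interpolation=cv2.INTER_CUBIC)
cv2.imwrite("pics/s2.png",cv2.convertScaleAbs(a,alpha=1.8))
```

```text
t 2.32 pos [0.5291 0.0127 0.0844] F [-0.2 -0.  -0.2] M [-0.07  0.09  0.03] open 0.722 ff 0.0 q [-0.13  0.81  0.04  1.98 -0.08  0.34  0.05]
rot [ 0.0028 -0.0001 -0.0005] xyz [-0.0019 -0.0008  0.0024]
```

View pics/s2.png

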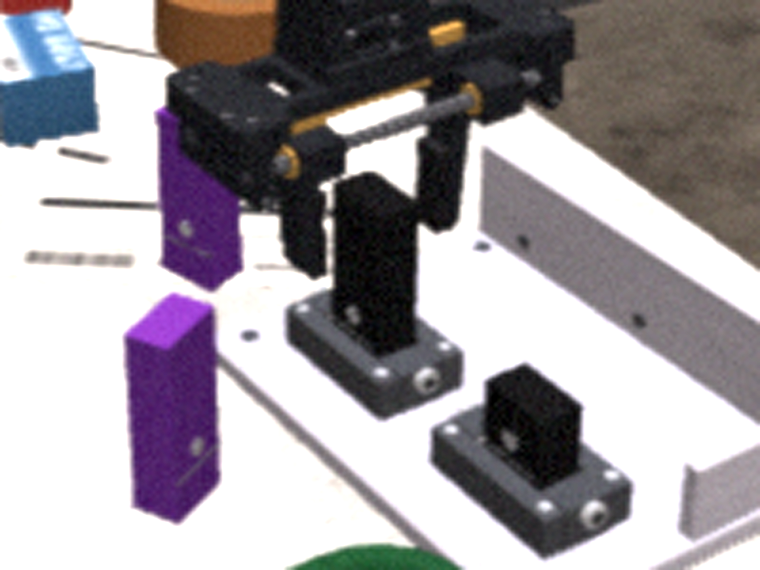

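Both fingers flank the stop with clearance at (310,240) and (440,190). Next I close lightly.

Call:
carry_out([
  {"rot": [0, 0, 0], "xyz": [-0.002, 0, 0.002], "grip": 200},
  {"rot": [0, 0, 0], "xyz": [-0.002, 0, 0.002], "grip": 255},
  {"rot": [0, 0, 0], "xyz": [-0.002, 0, 0.002], "grip": 255},
  {"rot": [0, 0, 0], "xyz": [-0.002, 0, 0.002], "grip": 255},
  {"rot": [0, 0, 0], "xyz": [-0.002, 0, 0.002], "grip": 255},
  {"rot": [0, 0, 0], "xyz": [-0.002, 0, 0.002], "grip": 255},
  {"rot": [0, 0, 0], "xyz": [-0.002, 0, 0.002], "grip": 255},
  {"rot": [0, 0, 0], "xyz": [-0.002, 0, 0.002], "grip": 255},
], squeeze=3)

```text
clock: 3.03
tool_pos: [0.5291, 0.0105, 0.0809]
eef_rot: [0.677, 0.736, 0.001, 0.001]
contact_force: [1.9, -1.1, 1.0]
opening: 0.277
finger_force: 3.0
```

Run:
```python
from h import *
go([.5285,.0108,.082],tgt())
```

```text
t 3.03 pos [0.5291 0.0105 0.0809] F [ 1.9 -1.1  1. ] M [-0.   -0.36  0.02] open 0.277 ff 3.000669774482958 q [-0.13  0.82  0.04  1.98 -0.08  0.34  0.06]
rot [ 0.002 -0.    -0.001] xyz [ 0.0004 -0.0006 -0.0011]
```

```bash
cat > rock.py <<'E'
import numpy as np,sys
def seq(A,u,h,w=.065,pz=.016):   # nest-y/z plane, origin at plate under stop axis; h = foot lift at start
    P=np.array([0,h+w]);P0=P.copy();th=0;out=[]
    for d,n,s in((A,2,-1),(-2*A,4,1),(A,2,-1)):
        c=np.array([s*u,pz])
        for _ in range(n):
            a=d/n;P=c+np.array([[np.cos(a),-np.sin(a)],[np.sin(a),np.cos(a)]])@(P-c);th+=a
            e=P-P0;out.append((round(th,4),round(e[0],4),round(-e[1],4)))
    return out
for o in seq(*map(float,sys.argv[1:])):print("rot y %g  x %g z %g"%o)
E
python3 rock.py .13 .016 0
```

```text
rot y 0.065  x -0.0032 z -0.0009
rot y 0.13  x -0.0065 z -0.0017
rot y 0.065  x -0.0031 z -0.003
rot y 0  x 0.0003 z -0.0041
rot y -0.065  x 0.0038 z -0.0051
rot y -0.13  x 0.0073 z -0.0057
rot y -0.065  x 0.0037 z -0.0071
rot y 0  x -0 z -0.0083
```

Call:
carry_out([
  {"rot": [0, 0, 0], "xyz": [0, 0.0005, 0], "grip": 255},
  {"rot": [0, 0, 0], "xyz": [0, 0.0005, 0], "grip": 255},
  {"rot": [0, 0, 0], "xyz": [0, 0.0005, 0], "grip": 255},
], squeeze=60)

```text
clock: 3.28
tool_pos: [0.5292, 0.0105, 0.0809]
eef_rot: [0.677, 0.736, 0.0, 0.0]
contact_force: [1.7, 0.9, 3.3]
opening: 0.266
finger_force: 60.0
```

Call:
carry_out([
  {"rot": [0, 0.065, 0], "xyz": [-0.0032, 0, -0.0009], "grip": 255},
  {"rot": [0, 0.13, 0], "xyz": [-0.0065, 0, -0.0017], "grip": 255},
  {"rot": [0, 0.13, 0], "xyz": [-0.0065, 0, -0.0017], "grip": 255},
], squeeze=60)

```text
clock: 3.53
tool_pos: [0.5295, 0.0016, 0.0822]
eef_rot: [0.678, 0.732, 0.045, -0.049]
contact_force: [2.2, 4.0, -0.7]
opening: 0.272
finger_force: 60.0
```

Run:
```python
from h import *
go([.5292,.0105,.0809],tgt())
a=cv2.resize(r.snapshot("side")[200:350,260:460,::-1],None,fx=3.8,fy=3.8,interpolation=cv2.INTER_CUBIC)
cv2.imwrite("pics/s3.png",cv2.convertScaleAbs(a,alpha=1.8))
```

```text
t 3.53 pos [0.5295 0.0016 0.0822] F [ 2.2  4.  -0.7] M [ 1.17 -0.38 -0.09] open 0.272 ff 60.00213839113712 q [ 0.07  0.82 -0.13  1.96 -0.11  0.37  0.16]
rot [ 0.0008 -0.1333 -0.0071] xyz [0.0086 0.0004 0.0025]
```

View pics/s3.png

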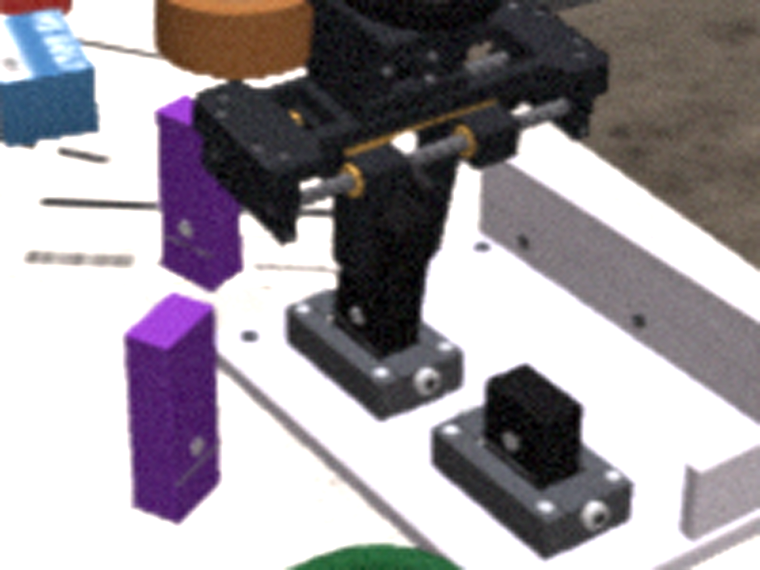

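The stop is tilted in the grip, with its base mark at (357,316), and the nest has not moved. Next come the rest of the swings.

Run:
```python
import sys;sys.argv=["",".13",".016","0"]
from rock import *
s=seq(.13,.016,0);t0,x0,z0=s[1]
for t,x,z in s[2:]:
    dy,dz=x-x0,-(z-z0);c,n=np.cos(t0),np.sin(t0)
    print(round(t-t0,3),round(dy*c+dz*n,4),round(-(-dy*n+dz*c),4))
```

```text
rot y 0.065  x -0.0032 z -0.0009
rot y 0.13  x -0.0065 z -0.0017
rot y 0.065  x -0.0031 z -0.003
rot y 0  x 0.0003 z -0.0041
rot y -0.065  x 0.0038 z -0.0051
rot y -0.13  x 0.0073 z -0.0057
rot y -0.065  x 0.0037 z -0.0071
rot y 0  x -0 z -0.0083
-0.065 0.0035 -0.0008
-0.13 0.0071 -0.0015
-0.195 0.0107 -0.002
-0.26 0.0142 -0.0022
-0.195 0.0108 -0.004
-0.13 0.0073 -0.0057
```

Call:
carry_out([
  {"rot": [0, -0.065, 0], "xyz": [0.0035, 0, -0.0008], "grip": 255},
  {"rot": [0, -0.13, 0], "xyz": [0.0071, 0, -0.0015], "grip": 255},
  {"rot": [0, -0.195, 0], "xyz": [0.0107, 0, -0.002], "grip": 255},
  {"rot": [0, -0.26, 0], "xyz": [0.0142, 0, -0.0022], "grip": 255},
  {"rot": [0, -0.26, 0], "xyz": [0.0142, 0, -0.0022], "grip": 255},
  {"rot": [0, -0.195, 0], "xyz": [0.0108, 0, -0.004], "grip": 255},
  {"rot": [0, -0.13, 0], "xyz": [0.0073, 0, -0.0057], "grip": 255},
  {"rot": [0, -0.13, 0], "xyz": [0.0073, 0, -0.0057], "grip": 255},
], squeeze=60)

```text
clock: 4.25
tool_pos: [0.5286, 0.0088, 0.0891]
eef_rot: [0.678, 0.735, 0.0, -0.0]
contact_force: [2.8, 1.8, -4.1]
opening: 0.27
finger_force: 60.0
```

```bash
python3 - <<'E'
from h import *
go([.5292,.0105,.0892],tgt())
a=cv2.resize(r.snapshot("side")[200:350,260:460,::-1],None,fx=3.8,fy=3.8,interpolation=cv2.INTER_CUBIC)
cv2.imwrite("pics/s4.png",cv2.convertScaleAbs(a,alpha=1.8))
E
python3 rock.py .13 .016 .0083
```

```text
t 4.25 pos [0.5286 0.0088 0.0891] F [ 2.8  1.8 -4.1] M [ 0.99 -0.46  0.16] open 0.27 ff 60.00898724421859 q [-0.13  0.8   0.04  1.98 -0.08  0.36  0.05]
rot [ 0.0002 -0.0011 -0.0047] xyz [ 0.0016  0.0008 -0.0001]
rot y 0.065  x -0.0038 z -0.0009
rot y 0.13  x -0.0076 z -0.0016
rot y 0.065  x -0.0037 z -0.003
rot y 0  x 0.0003 z -0.0041
rot y -0.065  x 0.0043 z -0.005
rot y -0.13  x 0.0084 z -0.0057
rot y -0.065  x 0.0042 z -0.0071
rot y 0  x 0 z -0.0083
```

View pics/s4.png

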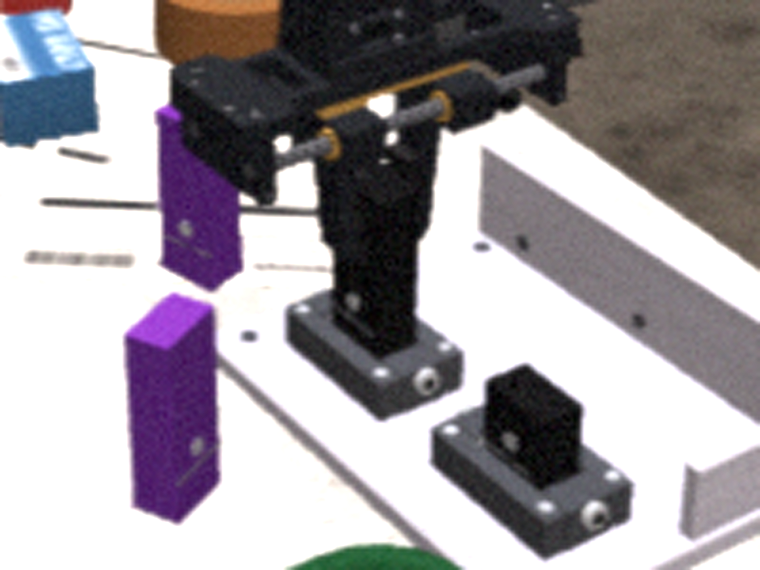

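The stop's mark rose to (353,301), about 7 mm up, and the nest has not moved. I'll run the second cycle.

Call:
carry_out([
  {"rot": [0, 0.065, 0], "xyz": [-0.0038, 0, -0.0009], "grip": 255},
  {"rot": [0, 0.13, 0], "xyz": [-0.0076, 0, -0.0016], "grip": 255},
  {"rot": [0, 0.065, 0], "xyz": [-0.0037, 0, -0.003], "grip": 255},
  {"rot": [0, 0, 0], "xyz": [0.0003, 0, -0.0041], "grip": 255},
  {"rot": [0, -0.065, 0], "xyz": [0.0043, 0, -0.005], "grip": 255},
  {"rot": [0, -0.13, 0], "xyz": [0.0084, 0, -0.0057], "grip": 255},
  {"rot": [0, -0.065, 0], "xyz": [0.0042, 0, -0.0071], "grip": 255},
  {"rot": [0, 0, 0], "xyz": [0, 0, -0.0083], "grip": 255},
], squeeze=60)

```text
clock: 4.97
tool_pos: [0.5278, 0.0179, 0.0976]
eef_rot: [0.67, 0.742, -0.002, 0.001]
contact_force: [-0.1, -2.1, -2.3]
opening: 0.262
finger_force: 60.0
```

Run:
```python
from h import *
go([.5292,.0105,.0975],tgt())
a=cv2.resize(r.snapshot("side")[200:350,260:460,::-1],None,fx=3.8,fy=3.8,interpolation=cv2.INTER_CUBIC)
cv2.imwrite("pics/s5.png",cv2.convertScaleAbs(a,alpha=1.8))
```

```text
t 4.97 pos [0.5278 0.0179 0.0976] F [-0.1 -2.1 -2.3] M [-0.17  0.08 -0.01] open 0.262 ff 60.00073319301009 q [-0.15  0.79  0.04  1.98 -0.07  0.38  0.05]
rot [-0.0013  0.0038  0.0163] xyz [-0.0075  0.0006  0.0001]
```

View pics/s5.png

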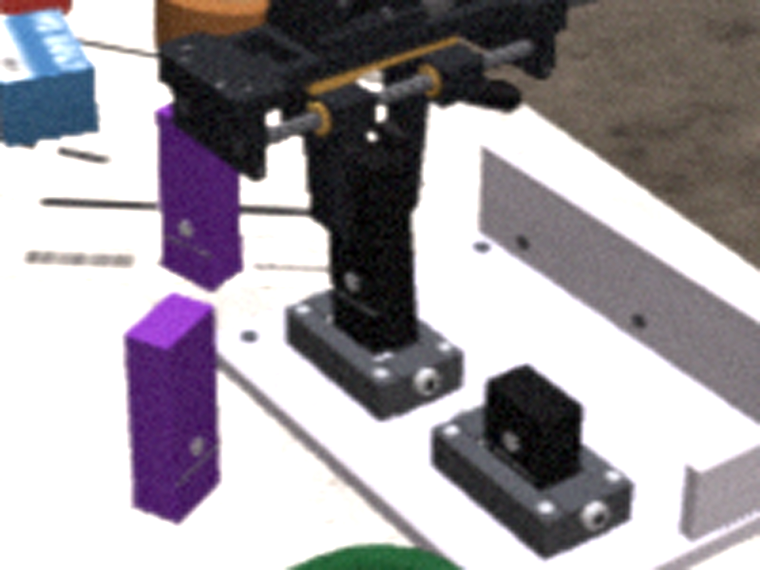

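The mark is now at (352,281), about 16 mm up, and the nest is still in place. I'll let the arm settle and read the forces.

Call:
carry_out([
  {"rot": [0, 0, 0], "xyz": [0, 0, 0], "grip": 255},
  {"rot": [0, 0, 0], "xyz": [0, 0, 0], "grip": 255},
  {"rot": [0, 0, 0], "xyz": [0, 0, 0], "grip": 255},
])

```text
clock: 5.27
tool_pos: [0.5285, 0.0108, 0.0983]
eef_rot: [0.676, 0.736, -0.001, 0.001]
contact_force: [0.2, -0.3, 10.6]
opening: 0.267
finger_force: 60.0
```

```bash
python3 - <<'E'
from h import *
go([.5292,.0105,.0975],tgt())
E
python3 rock.py .08 .016 .0166
```

```text
t 5.27 pos [0.5285 0.0108 0.0983] F [ 0.2 -0.3 10.6] M [-0.34  0.12 -0.08] open 0.267 ff 60.0003045424819 q [-0.13  0.79  0.04  1.98 -0.07  0.38  0.05]
rot [ 0.0004  0.0025 -0.0002] xyz [-0.0004  0.0007  0.0008]
rot y 0.04  x -0.0026 z -0.0006
rot y 0.08  x -0.0053 z -0.0011
rot y 0.04  x -0.0026 z -0.0019
rot y 0  x 0.0001 z -0.0026
rot y -0.04  x 0.0028 z -0.0031
rot y -0.08  x 0.0056 z -0.0036
rot y -0.04  x 0.0028 z -0.0044
rot y 0  x -0 z -0.0051
```

Call:
carry_out([
  {"rot": [0, 0, 0], "xyz": [0, 0, -0.002], "grip": 255},
  {"rot": [0, 0, 0], "xyz": [0, 0, -0.004], "grip": 255},
  {"rot": [0, 0, 0], "xyz": [0, 0, -0.004], "grip": 255},
])

```text
clock: 5.52
tool_pos: [0.5278, 0.011, 0.1012]
eef_rot: [0.676, 0.737, -0.001, -0.0]
contact_force: [0.2, 0.1, -1.3]
opening: 0.265
finger_force: 60.0
```

Only the weight of the block is left on the tool, so the stop is off the noses. I'll lift it clear.

Call:
carry_out([
  {"rot": [0, 0, 0], "xyz": [0, 0, -0.004], "grip": 255},
  {"rot": [0, 0, 0], "xyz": [0, 0, -0.009], "grip": 255},
  {"rot": [0, 0, 0], "xyz": [0, 0, -0.014], "grip": 255},
  {"rot": [0, 0, 0], "xyz": [0, 0, -0.016], "grip": 255},
  {"rot": [0, 0, 0], "xyz": [0, 0, -0.016], "grip": 255},
  {"rot": [0, 0, 0], "xyz": [0, 0, -0.016], "grip": 255},
  {"rot": [0, 0, 0], "xyz": [0, 0, -0.016], "grip": 255},
  {"rot": [0, 0, 0], "xyz": [0, 0, -0.016], "grip": 255},
])

```text
clock: 6.18
tool_pos: [0.5285, 0.0104, 0.1171]
eef_rot: [0.677, 0.736, -0.0, -0.0]
contact_force: [-0.6, 0.3, -1.5]
opening: 0.262
finger_force: 60.0
```

Run:
```python
from h import *
go([.5285,.0108,.118],tgt())
im=r.snapshot("side")[:,:,::-1]
a=cv2.resize(im[200:350,260:460],None,fx=3.8,fy=3.8,interpolation=cv2.INTER_CUBIC)
cv2.imwrite("pics/s6.png",cv2.convertScaleAbs(a,alpha=1.8))
# reference: predicted foot corners for foot lift 37 mm, in crop pixels
ex=np.array([np.cos(YAW),np.sin(YAW),0]);ey=np.array([-ex[1],ex[0],0])
for z in (.048,.053,.058):
  print(z,[((proj("side",np.array([.5285,.0108,z])+sx*.012*ex+sy*.02*ey)-[260,200])*3.8).round() for sx,sy in((-1,1),(-1,-1),(1,-1))])
```

```text
t 6.18 pos [0.5285 0.0104 0.1171] F [-0.6  0.3 -1.5] M [-0.09  0.05 -0.04] open 0.262 ff 59.99949814751744 q [-0.13  0.76  0.04  1.97 -0.07  0.42  0.05]
rot [-0.0004 -0.0001 -0.0011] xyz [ 0.0004  0.0001 -0.0009]
0.048 [array([331., 298.]), array([379., 336.]), array([419., 320.])]
0.053 [array([331., 289.]), array([379., 327.]), array([419., 312.])]
0.058 [array([331., 281.]), array([379., 319.]), array([419., 303.])]
```

View pics/s6.png

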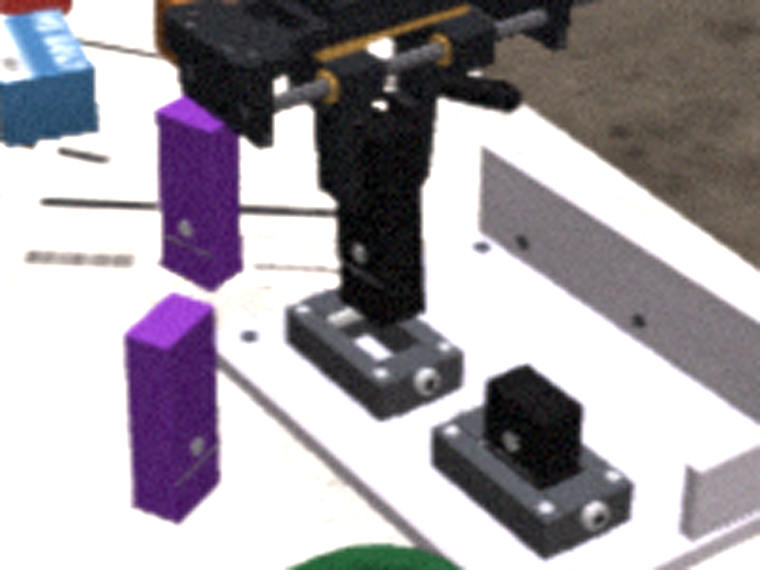

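The stop hangs about 15 mm over the empty pocket, with its foot corner at (384,325) and the mouth opening visible. The nest and short stop have not moved. I'll check for residual tilt from the silhouette edges.

Run:
```python
from h import *
def edges(f,v0,v1):
    g=cv2.cvtColor(cv2.imread(f),cv2.COLOR_BGR2GRAY).astype(float);g=cv2.GaussianBlur(g,(7,7),0);L=[];Rr=[];V=np.arange(v0,v1)
    for v in V:
        d=np.diff(g[v]); L.append(305+np.argmin(d[305:360])); Rr.append(400+np.argmax(d[400:445]))
    return [np.polyfit(V,x,1).round(4) for x in(np.array(L),np.array(Rr))],[np.median(x) for x in(L,Rr)]
print("seated",edges("pics/s1.png",200,290)); print("now",edges("pics/s6.png",205,290))
f=lambda th,y,z,sx,sy: None
ex=np.array([np.cos(YAW),np.sin(YAW),0]);ey=np.array([-ex[1],ex[0],0])
for th in(-.04,0,.04):
  o=[]
  for sx,sy in((-1,1),(1,-1)):
    q=[]
    for w in(.005,.06):
      p=R.from_rotvec(ex*th).apply(sx*.012*ex+sy*.02*ey+np.array([0,0,w-.084]))+np.array([.5285,.0106,.136])
      q.append((proj("side",p)-[260,200])*3.8)
    o.append(round((q[1][0]-q[0][0])/(q[1][1]-q[0][1]),4))
  print(th,o)
```

```text
seated ([array([3.500000e-03, 3.310578e+02]), array([-8.300000e-03,  4.188287e+02])], [np.float64(332.0), np.float64(417.0)])
now ([array([5.450000e-02, 3.235844e+02]), array([4.43000e-02, 4.10956e+02])], [np.float64(336.0), np.float64(422.0)])
-0.04 [np.float64(0.0245), np.float64(0.0017)]
0 [np.float64(-0.0015), np.float64(-0.0263)]
0.04 [np.float64(-0.0284), np.float64(-0.0555)]
```

The edge slopes show the stop leaning about 0.07 rad in the grip after slipping slightly. I'll correct it with the wrist, about the grasp point.

Call:
carry_out([
  {"rot": [0, 0.035, 0], "xyz": [0.0007, 0, 0], "grip": 255},
  {"rot": [0, 0.07, 0], "xyz": [0.0013, 0, 0], "grip": 255},
  {"rot": [0, 0.07, 0], "xyz": [0.0013, 0, 0], "grip": 255},
  {"rot": [0, 0.07, 0], "xyz": [0.0013, 0, 0], "grip": 255},
  {"rot": [0, 0.07, 0], "xyz": [0.0013, 0, 0], "grip": 255},
  {"rot": [0, 0.07, 0], "xyz": [0.0013, 0, 0], "grip": 255},
])

```text
clock: 6.73
tool_pos: [0.5285, 0.0123, 0.1172]
eef_rot: [0.676, 0.736, 0.024, -0.026]
contact_force: [-0.2, 0.4, -1.1]
opening: 0.266
finger_force: 60.0
```

Run:
```python
from h import *
go([.5285,.0108,.118],tgt())
im=r.snapshot("side")[:,:,::-1]
a=cv2.resize(im[200:350,260:460],None,fx=3.8,fy=3.8,interpolation=cv2.INTER_CUBIC)
a=cv2.convertScaleAbs(a,alpha=1.8);cv2.imwrite("pics/s7.png",a)
def edges(f,v0,v1):
    g=cv2.cvtColor(cv2.imread(f),cv2.COLOR_BGR2GRAY).astype(float);g=cv2.GaussianBlur(g,(7,7),0);L=[];Rr=[];V=np.arange(v0,v1)
    for v in V:
        d=np.diff(g[v]); L.append(305+np.argmin(d[305:360])); Rr.append(400+np.argmax(d[400:445]))
    return [np.polyfit(V,x,1).round(4) for x in(np.array(L),np.array(Rr))]
print(edges("pics/s7.png",215,285),edges("pics/s6.png",215,285))
# nest shift check: region below pocket, s1 vs s7
s1=cv2.imread("pics/s1.png");
sub=lambda i:np.float32(cv2.cvtColor(i[340:560,430:700],cv2.COLOR_BGR2GRAY)); print(cv2.phaseCorrelate(sub(s1),sub(a)))
```

```text
t 6.73 pos [0.5285 0.0123 0.1172] F [-0.2  0.4 -1.1] M [-0.19  0.01 -0.  ] open 0.266 ff 59.999770894646645 q [-0.04  0.76 -0.04  1.96 -0.1   0.43  0.1 ]
rot [-0.0001 -0.0698  0.    ] xyz [-0.0015 -0.0001 -0.0009]
[array([2.900000e-03, 3.312369e+02]), array([ -0., 417.])] [array([6.760000e-02, 3.203038e+02]), array([4.280000e-02, 4.112939e+02])]
((0.12355712575106281, 0.7635348043407788), 0.5916546452526202)
```

View pics/s7.png

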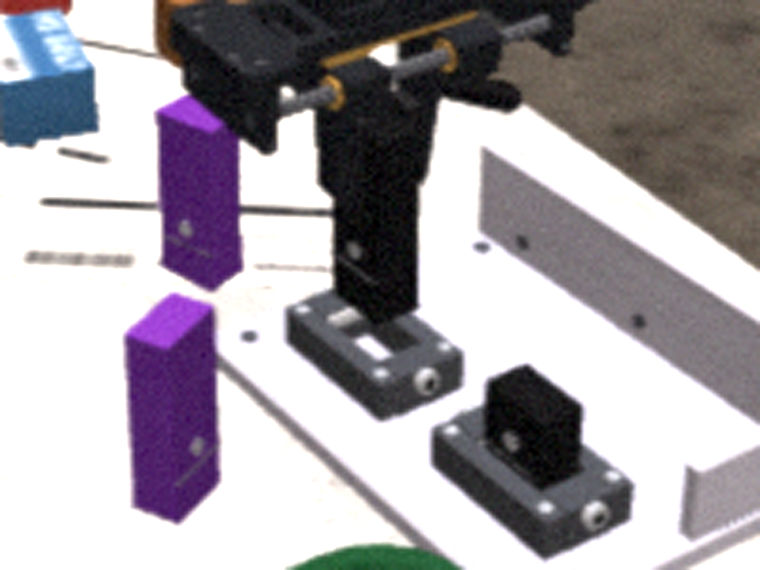

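The stop is upright again, with edge slopes matching the seated picture. Its foot is about 15 mm above the open pocket, centred, and the nest has moved less than 0.5 mm.

```bash
python3 -c "
from plant import r
print(r.finish_job())"
```

```text
the job is handed in; nothing more can be done
None
```

I rocked the tall stop out of its pocket and handed the job in with the gripper holding it upright and still, its foot about 15 mm over the mouth of pocket_a. The nest moved less than 0.5 mm in the side view, the short stop is still seated, and the hand-in gave no verdict.

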